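# Rolling pin back into its latched case

## Task

Put the washed marble rolling pin back into its blue case to dry. First swing the case's latch lever (red knob) right out until no part of it is over the lid, then lift the lid by its bar and leave it standing open at about 50 degrees; with the lid standing so, lay the pin gently, without letting it drop, in the two cradles inside, lengthwise. Leave the latch open, the lid at that angle and everything else on the counter where it stands.

Things in the scene. Friction and masses are not known exactly. Their poses are not given: they have to be found in the camera images.
- case: blue case, fixed, 226 mm long (x) x 166 wide (y); walls 8 thick, 75 high, floor 8 thick, lid shut 84 high. Origin under its centre, x from its front (latch, towards the robot) to its hinged back, z up. Front wall: middle cut-out 80 wide leaves it 45 high. A steel latch block 50 x 44 x 84 mm stands before the front wall at x -138, y +50 mm.
- case_seat (a point): where the pin's centre lies when it rests in the case: 8 mm to the front of the case's centre, 42 mm above the counter. Axes as the case's. Two wooden V cradles, 12 mm thick, stand 34 mm to the front and back of it, leaving 56 mm between them; the inside of the case is 150 mm wide and 210 mm long.
- lid (a joint): angle of the lid about the hinge along the case's back edge, rad: 0 shut, grows as its front edge rises, stop at 1.2. Stiff hinge: it stays where it is left. Lid 226 x 166 x 8 mm, 0.3 kg, blue with a white top. While the latch lever lies over it the lid cannot be lifted.
- lid_handle (a point): middle of the lid's brass bar handle: round, 12 mm thick, 100 mm long, parallel to the hinge, on two end posts, its axis 35 mm off the lid's face; with the lid shut, 10 mm behind the case's centre and 118.5 mm above the counter. Axes turn with the lid.
- lid_hinge (a point): middle of the lid's hinge line, which runs along the case's y axis at its back edge, 75.5 mm above the counter.
- latch (a joint): angle of the latch lever about its upright pivot, rad: at 0 it points to the back over the lid; grows as it swings, level, to the case's +y side (anticlockwise from above, leftwards seen from the robot); clear of the lid from 1.35, stop at 2.0. Stays where it is left.
- latch_knob (a point): grip point on the upright red knob at the end of the steel latch lever: knob 18 mm in diameter, 95 to 135 mm above the counter, this point at 116 mm, 90 mm from the pivot. The lever is a flat bar 16 mm wide, 8 thick, 3 above the lid.
- latch_pivot (a point): on the lever's upright pivot axis, at the height of latch_knob; 30 mm in front of the lid's front edge and 50 mm to +y of the case's middle line.
- pin: small rolling pin lying level: white marble barrel 44 mm in diameter, 110 mm long, with a brown wooden handle 22 mm in diameter at each end, 165 mm over all, 0.45 kg (may vary); origin at its centre, x axis along it. Both ends alike. At the start its centre is 42 mm above the counter.
- rest: wooden draining rest, fixed, 150 x 70 mm with a base 8 mm thick, on which the pin lies in two V cradles 12 mm thick, 34 mm either side of its middle (as in the case); origin under its centre, x axis along the pin.
- apple: green apple, 72 mm across, 66 mm high; origin under its centre. Bystander.
- mill: dark wooden pepper mill, 48 mm across, 140 mm high; origin under its centre. Bystander.
- pear: brown pear standing upright, 68 mm across, 86 mm high; origin under its centre. Bystander.
- mug: blue mug, 74 mm across and 85 mm high, handle on its +y side; origin under its centre. Bystander.
- bowl: small white bowl, 90 mm across, 45 mm high; origin under its centre. Bystander.
- honey: amber jar with brass cap, 64 mm across, 90 mm high; origin under its centre. Bystander.
- cutter: round copper pastry cutter, 70 mm across, 30 mm high; origin under its centre. Bystander.
Not all that is in view belongs to the job. What is shaped like the pin but turquoise is not meant.

How it is judged:
By the outcome, as a careful person would: the job done as asked, in the order asked, and still so for the second after the job is handed in, with the robot touching nothing.
It also fails if it takes over 70 s, if anything falls off the work surface, if the arm or the gripper's body presses on something with over 40 N, if the wrist force passes 120 N, or if a joint passes its speed limit or range.

## Robot

A 6-joint arm with a two-finger parallel gripper is mounted at the origin on the work surface. World frame = base frame: x ahead of the robot, y to its left, z up, the work surface at z = 0. Lengths are in m, angles in degrees, forces in N, time in s.
With the tool pointing down it reaches from about 0.4 to 0.825 m from the base axis. Payload 7 kg.
Tool frame: the origin (TCP) lies between the finger pads; the fingertips stand 19 mm ahead of it and the grasp point (between the pads) is the TCP; z points along the fingers, y is the line along which they close (so a half turn about z gives the same grasp; the last joint's range is limited). The gripper opens to 88 mm and grips with 3 to 60 N. Pads are 19 mm wide; open, the fingers measure 130 mm over their backs; the gripper's body (78 mm by 193 mm) begins 47 mm behind the grasp point.
Start: joints at [-58.78, 20.546, 0.682, 0, -70.136, -16.507], TCP at [0.171, -0.653, 0.246] pointing down, gripper open.
Joint ranges: [-176.03, 176.03], [-82.01, 121.73], [-58.28, 71.71], [-173.87, 95.51], [-174.79, -0.11], [-173.66, 173.66]. Speed limits (degrees/s): [136.94, 136.94, 172.46, 180, 180, 180].

## Interface

Orientations are given as [roll, pitch, yaw] about the fixed x, y, z axes, in that order (R = Rz(yaw) Ry(pitch) Rx(roll)).
In Python, from plant import get_obs, snapshot, close_job, spot_in, spot_point gives the robot as it stands.
- The arm moves only by the tool play_rows, never from a script. Its argument "plan" is a list of rows, each a list of 6 numbers: the shift along the tool's x, y, z in cm, then the turn, a rotation vector about the tool's x, y, z in degrees. A call has 1 to 20 rows; each row shifts and turns the commanded pose from where the row before left it, along the tool's axes as they then stand; what a row does not reach is not made up. A row lasts 1/12 s, in which the tool goes at most 41.7 mm and 7.16 degrees, less where a joint would pass 70% of its speed; a pose out of reach is approached as far as the arm can. A call is refused whole if a number of a shift passes 4.17 or a number of a turn 7.16, either way. A call with a gripper value outside its range is refused whole. "grip" is the finger opening in cm, from 0 to 8.76, set as the call begins (left out, the last holds). The fingers move at their own pace and stop on an object; the grip force is fixed at half the most. Time passes only in rows, so rows that do not move let the fingers close. It gives the time, the measured TCP pose, the force, the opening and the grip force at its end, in the units of the state.
- get_obs(): the state, without advancing time (a new reading comes with each control period).
- snapshot(name): name is "scene" or "top" or "wrist"; returns a dict with "frame" (480x640x3 uint8, red, green, blue), "fx", "fy", "cx", "cy" (pixels), "position" and "attitude" of the camera in the world. Camera axes: x right, y down, z forward; pixel columns grow to the right and rows downward; lengths in m; the calibration is good to about 2 mm. A picture is of the moment at which its call begins. There is no depth.
- close_job(): hands the job in; it is judged then, once.
Trained networks look in the newest picture that a camera, given by its name, has taken for a name from the list of things; names that differ only in an ending like _2 or _b are one class to them, and where a whole thing is asked for, a point or a joint stands for the part that bears it (a point fixed in the world has none). Each returns a list of dicts, best first, with "score" (0 to 1); they miss things now and then, are a little off and sometimes report something else, mostly with a low value. They report only what shows in the picture. A call takes as long as a camera call. They do not tell look-alikes from the thing itself.
- spot_in(camera, thing): "position" ([x, y, z] in m, in world coordinates, good to about 4 mm: the middle of the surface that is visible of it).
- spot_point(camera, thing): "position" ([x, y, z] in m, in world coordinates, good to about 4 mm: a listed point, or the origin of a listed thing).
The state is a dict: "clock": time; "joint_pos": joint angles; "qvel": joint speeds; "tau": joint torques, N m; "tool_pos": TCP position; "orientation": TCP orientation; "force": force on the tool from outside, world axes, zero at the start; "moment": the same for the moment, N m; "opening": finger opening in m; "gripper_force": force on a finger pad.
Only numpy, scipy, OpenCV 4.12 (cv2) and the standard library are available. Lean on these libraries where they do the work, as an engineer would, in place of code of your own. Each camera call takes 0.05 s, during which the arm holds its last target. There are 200 camera calls.

## Working session

There is one attempt and no reset: what is moved stays moved. The work goes in short steps, Python scripts to look and compute and a tool call to move; the robot and the scene stay as the last step left them, time stands still between calls to the robot, and variables do not carry over. Pictures are saved under pics/ and viewed, at most 10 in all, crops included, and the job is handed in when it is done.

Besides the shell and the picture viewer there is one more tool, called after "Emit:" as name([rows], argument=value, ...), one row to a line, values as JSON. play_rows: Moves the arm, as the interface text tells. Its arguments: {"type":"object","properties":{"plan":{"type":"array","items":{"type":"array","items":{"type":"number"}}},"grip":{"type":"number"}},"required":["plan"]}

```bash
mkdir -p pics; ls
cat > h.py <<'E'
import numpy as np, cv2
from plant import *
np.set_printoptions(precision=4,suppress=True)
def save(cam,fn):
    s=snapshot(cam); cv2.imwrite('pics/'+fn,s['frame'][:,:,::-1]); return s
def pts(cam,names,f=spot_point,n=2):
    for t in names:
        try: print(cam,t,[(np.round(d['position'],4).tolist(),round(d['score'],2)) for d in f(cam,t)[:n]])
        except Exception as e: print(t,e)
E
python3 - <<'E'
from h import *
s=save('scene','s1.png'); print({k:v for k,v in s.items() if k!='frame'})
s=save('top','t1.png'); print({k:v for k,v in s.items() if k!='frame'})
N=['case','case_seat','lid_handle','lid_hinge','latch_knob','latch_pivot','pin','rest','apple','mill','pear','mug','bowl','honey','cutter']
pts('top',N); pts('scene',N)
print(get_obs())
E
```

```text
pics
{'fx': 478.47343844120564, 'fy': 478.47343844120564, 'cx': 318.13696632629143, 'cy': 239.58664761066765, 'position': array([ 1.0507, -0.2333,  1.0781]), 'attitude': array([-147.1758,   -0.3926,   67.9016])}
{'fx': 591.1347422501503, 'fy': 591.1347422501503, 'cx': 327.1616497777644, 'cy': 246.01256181375572, 'position': array([0.312 , 0.0298, 1.663 ]), 'attitude': array([-175.0996,    0.1799,  -90.6451])}
top case [([0.5829, 0.1847, 0.0032], 0.87), ([0.5371, 0.5074, -0.0001], 0.44)]
top case_seat []
top lid_handle [([0.591, 0.1853, 0.1155], 0.77)]
top lid_hinge [([0.6961, 0.1811, 0.0773], 0.69)]
top latch_knob [([0.4407, 0.238, 0.1112], 0.74), ([0.5301, 0.2475, 0.1171], 0.69)]
top latch_pivot [([0.4431, 0.2364, 0.1115], 0.82)]
top pin [([0.589, -0.1941, 0.0452], 0.72)]
top rest [([0.5994, -0.1956, 0.0008], 0.94)]
top apple [([0.431, -0.0025, -0.0018], 0.58), ([0.5912, 0.188, 0.1163], 0.15)]
top mill [([0.6779, 0.0001, -0.0018], 0.9)]
top pear [([0.5373, 0.508, 0.0024], 0.59)]
top mug [([0.4869, -0.4714, -0.0041], 0.85)]
top bowl [([0.6869, -0.4168, 0.002], 0.85), ([0.6538, 0.4099
[... 871 characters left out ...]
828, -0.472, -0.0003], 0.84)]
scene bowl [([0.6825, -0.4173, 0.002], 0.63), ([0.4833, -0.4684, -0.0019], 0.57)]
scene honey [([0.6554, 0.4112, -0.0021], 0.69)]
scene cutter [([0.5385, 0.513, 0.0008], 0.68)]
{'clock': 1.6, 'joint_pos': array([-58.7775,  20.5467,   0.6819,  -0.0027, -70.1346, -16.5064]), 'qvel': array([-0.0267, -0.0023, -0.0552, -0.0096, -0.0145, -0.0067]), 'tau': array([  0.0005, -58.2381,  29.3302,   7.0024,   0.0124,  -0.    ]), 'tool_pos': array([ 0.1715, -0.6528,  0.2455]), 'orientation': array([ 179.9998,    0.0026, -165.2848]), 'force': array([ 0.0792,  0.1353, -0.3551]), 'moment': array([-0.014 ,  0.0306,  0.0315]), 'gripper_force': 0.0, 'opening': 0.08746141581748271}
```

View pics/t1.png

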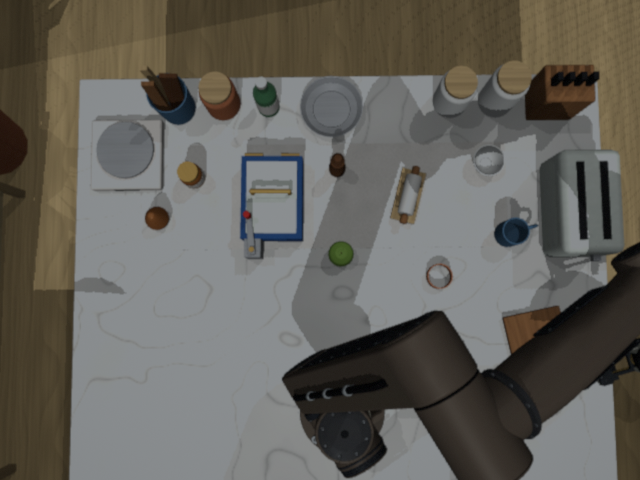

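View pics/s1.png

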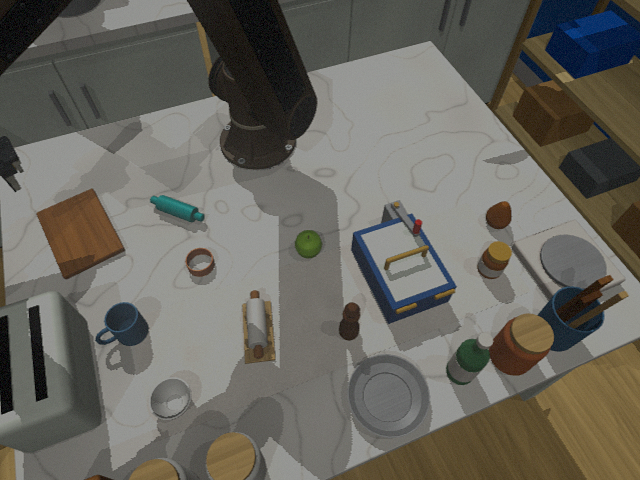

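```bash
cat >> h.py <<'E'
from scipy.spatial.transform import Rotation as R
def ray(s,uv,z):
    """pixels -> world points on plane z"""
    uv=np.atleast_2d(uv).astype(float)
    d=np.c_[(uv[:,0]-s['cx'])/s['fx'],(uv[:,1]-s['cy'])/s['fy'],np.ones(len(uv))]@R.from_euler('xyz',s['attitude'],degrees=True).as_matrix().T
    p=np.array(s['position']); return p+d*((z-p[2])/d[:,2])[:,None]
def rect(s,mask,z):
    c=max(cv2.findContours(mask.astype(np.uint8),cv2.RETR_EXTERNAL,cv2.CHAIN_APPROX_NONE)[0],key=cv2.contourArea)
    w=ray(s,c[:,0,:],z)[:,:2]
    return cv2.minAreaRect((w*1000).astype(np.float32))
E
python3 - <<'E'
from h import *
s=save('top','t2.png'); f=s['frame'].astype(int); r,g,b=f[...,0],f[...,1],f[...,2]
hsv=cv2.cvtColor(s['frame'],cv2.COLOR_RGB2HSV)
m=np.zeros(r.shape,bool); m[145:250,230:315]=1
blue=m&(hsv[...,0]>105)&(hsv[...,0]<130)&(hsv[...,1]>130)
print('blue rect z.08',rect(s,cv2.morphologyEx(blue.astype(np.uint8),cv2.MORPH_CLOSE,np.ones((9,9))),.08))
m[:]=0; m[155:230,385:432]=1
brown=m&(hsv[...,0]<20)&(hsv[...,1]>90)&(hsv[...,2]<140)
white=m&(hsv[...,1]<50)&(hsv[...,2]>110)
n,l,st,ce=cv2.connectedComponentsWithStats(brown.astype(np.uint8))
print([(st[i,4],ce[i],ray(s,ce[i],.045)[0]) for i in range(1,n) if st[i,4]>15])
rst=m&(hsv[...,1]>60)
print('rest',rect(s,cv2.morphologyEx(rst.astype(np.uint8),cv2.MORPH_CLOSE,np.ones((15,15))),.02))
cv2.imwrite('pics/z.png',cv2.resize(cv2.cvtColor(s['frame'][140:265,225:435],cv2.COLOR_RGB2BGR),None,fx=3.8,fy=3.8,interpolation=cv2.INTER_CUBIC))
E
```

```text
blue rect z.08 ((579.3300170898438, 182.26239013671875), (164.97467041015625, 227.10806274414062), 89.31188201904297)
[(np.int32(330), array([404.6121, 196.2515]), array([ 0.5865, -0.1825,  0.045 ]))]
rest ((597.30517578125, -195.6468963623047), (66.9977798461914, 167.08590698242188), 75.07328033447266)
```

View pics/z.png

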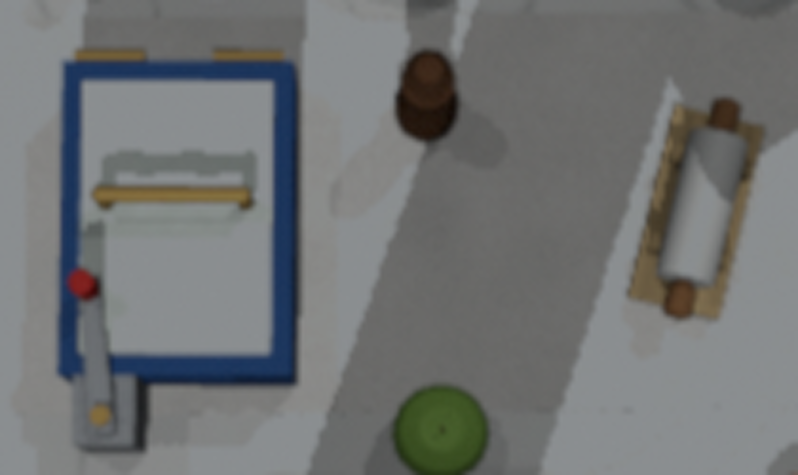

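Emit:
play_rows([
  [-2.4,1.7,0,0,0,0],
  [-2.4,1.7,0,0,0,0],
  [-2.4,1.7,0,0,0,0],
  [-2.4,1.7,0,0,0,0],
  [-2.4,1.7,0,0,0,0],
  [-2.4,1.7,0,0,0,0],
  [-2.4,1.7,0,0,0,0],
  [-2.4,1.7,0,0,0,0],
  [-2.4,1.7,0,0,0,0],
  [-2.4,1.7,0,0,0,0],
  [-2.4,1.7,0,0,0,0],
  [-2.4,1.7,0,0,0,0],
  [-2.4,1.7,0,0,0,0],
  [-2.4,1.7,0,0,0,0],
  [-2.4,1.7,0,0,0,0],
  [-2.4,1.7,0,0,0,0],
  [-2.4,1.7,0,0,0,0],
  [-2.4,1.7,0,0,0,0],
  [-2.4,1.7,0,0,0,0],
  [-2.4,1.7,0,0,0,0],
])

```text
clock: 3.32
tool_pos: [0.5501, -0.2008, 0.2458]
orientation: [-180.0, 0.0, -165.3]
force: [-0.3, -0.2, -0.6]
opening: 0.0873
gripper_force: 0.0
```

Emit:
play_rows([
  [-0.67,3.14,0,0,0,0],
  [-0.67,3.14,0,0,0,0],
  [-0.67,3.14,0,0,0,0],
  [-0.67,3.14,0,0,0,0],
  [-0.67,3.14,0,0,0,0],
  [-0.67,3.14,0,0,0,0],
  [-0.67,3.14,0,0,0,0],
  [-0.67,3.14,0,0,0,0],
  [-0.67,3.14,0,0,0,0],
  [-0.67,3.14,0,0,0,0],
  [-0.67,3.14,0,0,0,0],
  [-0.67,3.14,0,0,0,0],
  [-0.67,3.14,0,0,0,0],
  [-0.67,3.14,0,0,0,0],
  [0,0,0,0,0,3.5],
  [0,0,0,0,0,3.2],
  [0,0,0,0,0,0],
], grip=6)

```text
clock: 4.73
tool_pos: [0.5282, 0.2477, 0.2454]
orientation: [-180.0, -0.0, -172.1]
force: [-0.1, -0.6, 0.2]
opening: 0.0598
gripper_force: 0.0
```

Run:
```python
from h import *
s=save('wrist','w1.png'); print(s['position'],s['attitude'])
pts('wrist',['latch_knob','latch_pivot','lid_handle','lid_hinge','case'])
o=get_obs(); print(o['tool_pos'],o['orientation'],o['clock'])
```

```text
[0.4635 0.2385 0.3844] [165.7767   0.0051  97.828 ]
wrist latch_knob [([0.5281, 0.2497, 0.1189], 0.98)]
wrist latch_pivot [([0.4386, 0.2366, 0.1137], 0.7), ([0.5866, 0.189, 0.0006], 0.39)]
wrist lid_handle []
wrist lid_hinge []
wrist case [([0.5866, 0.187, -0.0022], 0.97)]
[0.5285 0.2465 0.2457] [ 179.9923    0.0149 -171.967 ] 5.0333
```

View pics/w1.png

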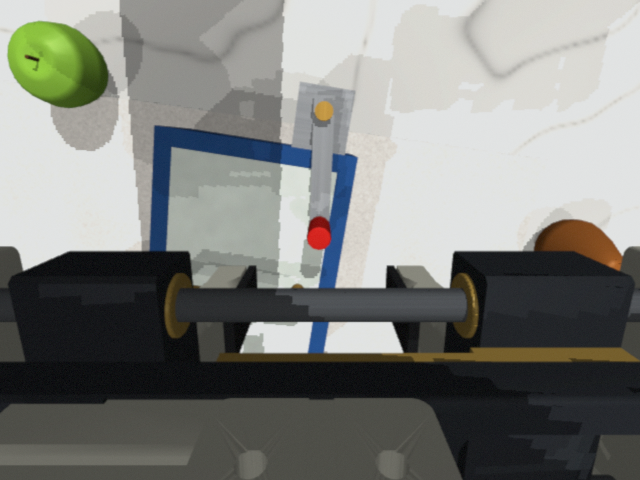

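Emit:
play_rows([
  [0,0.2,2,0,0,0],
  [0,0,2,0,0,0],
  [0,0,2,0,0,0],
  [0,0,2,0,0,0],
  [0,0,2,0,0,0],
  [0,0,1.6,0,0,0],
  [0,0,1.2,0,0,0],
  [0,0,0,0,0,0],
])

```text
clock: 5.7
tool_pos: [0.527, 0.2476, 0.115]
orientation: [-179.9, -0.2, -172.0]
force: [-0.4, -0.2, -0.1]
opening: 0.0601
gripper_force: 0.0
```

Emit:
play_rows([
  [0,0,0,0,0,0],
  [0,0,0,0,0,0],
  [0,0,0,0,0,0],
  [0,0,0,0,0,0],
  [0,0,0,0,0,0],
  [0,0,0,0,0,0],
], grip=1)

```text
clock: 6.2
tool_pos: [0.5283, 0.249, 0.1181]
orientation: [180.0, 0.0, -172.0]
force: [-0.6, 0.1, -0.1]
opening: 0.0257
gripper_force: 0.0
```

Emit:
play_rows([
  [0,0,0,0,0,0],
  [0,0,0,0,0,0],
  [0,0,0,0,0,0],
  [0.03,0.78,0,0,0,-5],
  [0.03,0.78,0,0,0,-5],
  [0.03,0.78,0,0,0,-5],
  [0.03,0.78,0,0,0,-5],
])

```text
clock: 6.78
tool_pos: [0.5188, 0.2786, 0.1178]
orientation: [-180.0, 0.0, -151.7]
force: [-0.1, -1.6, 3.0]
opening: 0.0171
gripper_force: 30.0
```

Emit:
play_rows([
  [0.03,0.78,0,0,0,-5],
  [0.03,0.78,0,0,0,-5],
  [0.03,0.78,0,0,0,-5],
  [0.03,0.78,0,0,0,-5],
  [0.03,0.78,0,0,0,-5],
  [0.03,0.78,0,0,0,-5],
  [0.03,0.78,0,0,0,-5],
  [0.03,0.78,0,0,0,-5],
  [0.03,0.78,0,0,0,-5],
  [0.03,0.78,0,0,0,-5],
  [0.03,0.78,0,0,0,-5],
  [0.03,0.78,0,0,0,-5],
  [0.03,0.78,0,0,0,-5],
  [0.03,0.78,0,0,0,-5],
  [0,0,0,0,0,0],
])

```text
clock: 8.03
tool_pos: [0.4269, 0.3241, 0.1178]
orientation: [180.0, -0.1, -81.6]
force: [5.1, -6.8, 0.9]
opening: 0.0173
gripper_force: 30.0
```

Emit:
play_rows([
  [0,0,0,0,0,0],
  [0,0,0,0,0,0],
  [0,0,0,0,0,0],
  [0,0,0,0,0,0],
  [0,0,-2,0,0,0],
  [0,0,-3,0,0,0],
  [0,0,-3,0,0,0],
  [0,0,-3,0,0,0],
  [0,0,-1,0,0,0],
], grip=5)

```text
clock: 8.78
tool_pos: [0.4288, 0.327, 0.2422]
orientation: [-179.7, 0.2, -82.0]
force: [1.2, 1.3, 0.8]
opening: 0.0499
gripper_force: 0.0
```

Emit:
play_rows([
  [0,0,0,0,0,4.4],
  [0,0,0,0,0,4.4],
  [2,-2.34,0,0,0,0],
  [2,-2.34,0,0,0,0],
  [2,-2.34,0,0,0,0],
  [2,-2.34,0,0,0,0],
  [2,-2.34,0,0,0,0],
  [2,-2.34,0,0,0,0],
  [2,-2.34,0,0,0,0],
  [0,0,0,0,0,0],
])

```text
clock: 9.62
tool_pos: [0.5922, 0.1803, 0.2365]
orientation: [180.0, -0.1, -91.0]
force: [0.1, 1.3, 0.2]
opening: 0.05
gripper_force: 0.0
```

Run:
```python
from h import *
s=save('wrist','w2.png')
pts('wrist',['lid_handle','lid_hinge','latch_knob','latch_pivot'])
snapshot('scene'); pts('scene',['lid_handle','latch_knob','lid_hinge'])
o=get_obs(); print(o['tool_pos'],o['orientation'],o['clock'])
```

```text
wrist lid_handle [([0.5936, 0.185, 0.1125], 0.94)]
wrist lid_hinge [([0.6956, 0.1834, 0.0749], 0.61)]
wrist latch_knob []
wrist latch_pivot []
scene lid_handle [([0.5877, 0.1861, 0.1188], 0.86)]
scene latch_knob [([0.4315, -0.0003, -0.0004], 0.67), ([0.6755, 0.0034, 0.0031], 0.47)]
scene lid_hinge [([0.6946, 0.1814, 0.0733], 0.68)]
[0.5888 0.1841 0.2378] [-179.9801    0.019   -90.7154] 10.0667
```

View pics/w2.png

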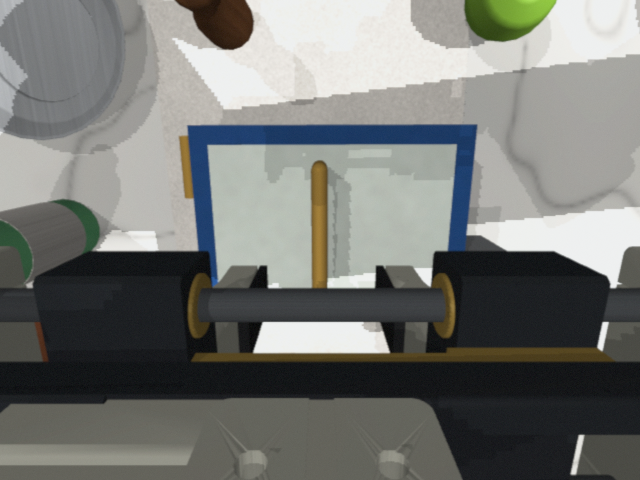

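Emit:
play_rows([
  [0,0,2,0,0,0],
  [0,0,2,0,0,0],
  [0,0,2,0,0,0],
  [0,0,2,0,0,0],
  [0,0,2,0,0,0],
  [0,0,1.5,0,0,0],
  [0,0,0,0,0,0],
])

```text
clock: 10.65
tool_pos: [0.5872, 0.1829, 0.1194]
orientation: [179.7, -0.1, -90.8]
force: [-1.0, 0.3, -0.3]
opening: 0.0498
gripper_force: 0.0
```

Emit:
play_rows([
  [0,0,0,0,0,0],
  [0,0,0,0,0,0],
  [0,0,0,0,0,0],
  [0,0,0,0,0,0],
  [0,0,0,0,0,0],
  [0,0,0,0,0,0],
  [0,0,0,0,0,0],
  [0,0,0,0,0,0],
], grip=0.5)

```text
clock: 11.32
tool_pos: [0.5934, 0.1837, 0.1236]
orientation: [-179.6, 0.1, -90.8]
force: [17.2, -3.7, -9.2]
opening: 0.0111
gripper_force: 30.0
```

Run:
```python
import numpy as np
def P(k,n=26,L=52,T=31):
    a=np.radians(L*k/n); t=np.radians(T*k/n)
    b=np.array([-103*np.cos(a)+43*np.sin(a),103*np.sin(a)+43*np.cos(a)])
    y=np.array([-np.cos(t),np.sin(t)]); z=np.array([-np.sin(t),-np.cos(t)])
    return b-4.5*z,y,z
for k in range(26):
    p,y,z=P(k); d=P(k+1)[0]-p
    print(k,np.round([d@y/10,d@z/10],2), np.round(p,0))
```

```text
0 [-0.17 -0.36] [-103.   48.]
1 [-0.17 -0.35] [-101.   51.]
2 [-0.18 -0.35] [-100.   55.]
3 [-0.18 -0.35] [-98.  58.]
4 [-0.19 -0.35] [-96.  61.]
5 [-0.19 -0.34] [-94.  65.]
6 [-0.2  -0.34] [-91.  68.]
7 [-0.2  -0.34] [-89.  71.]
8 [-0.2  -0.34] [-86.  74.]
9 [-0.21 -0.33] [-84.  77.]
10 [-0.21 -0.33] [-81.  80.]
11 [-0.22 -0.33] [-78.  83.]
12 [-0.22 -0.33] [-75.  86.]
13 [-0.23 -0.32] [-73.  88.]
14 [-0.23 -0.32] [-69.  91.]
15 [-0.24 -0.32] [-66.  93.]
16 [-0.24 -0.31] [-63.  95.]
17 [-0.25 -0.31] [-60.  97.]
18 [-0.25 -0.31] [-56. 100.]
19 [-0.25 -0.3 ] [-53. 101.]
20 [-0.26 -0.3 ] [-49. 103.]
21 [-0.26 -0.3 ] [-46. 105.]
22 [-0.27 -0.29] [-42. 107.]
23 [-0.27 -0.29] [-39. 108.]
24 [-0.28 -0.28] [-35. 109.]
25 [-0.28 -0.28] [-31. 110.]
```

Emit:
play_rows([
  [0,-0.3,0,0,0,0],
  [0,-0.17,-0.36,-1.2,0,0],
  [0,-0.17,-0.35,-1.2,0,0],
  [0,-0.18,-0.35,-1.2,0,0],
  [0,-0.18,-0.35,-1.2,0,0],
  [0,-0.19,-0.35,-1.2,0,0],
  [0,-0.19,-0.34,-1.2,0,0],
  [0,-0.2,-0.34,-1.2,0,0],
  [0,-0.2,-0.34,-1.2,0,0],
])

```text
clock: 12.07
tool_pos: [0.6073, 0.1833, 0.1466]
orientation: [170.1, -0.0, -90.8]
force: [-0.6, 3.4, -13.0]
opening: 0.0111
gripper_force: 30.0
```

Emit:
play_rows([
  [0,-0.2,-0.34,-1.2,0,0],
  [0,-0.21,-0.33,-1.2,0,0],
  [0,-0.21,-0.33,-1.2,0,0],
  [0,-0.22,-0.33,-1.2,0,0],
  [0,-0.22,-0.33,-1.2,0,0],
  [0,-0.23,-0.32,-1.2,0,0],
  [0,-0.23,-0.32,-1.2,0,0],
  [0,-0.24,-0.32,-1.2,0,0],
  [0,-0.24,-0.31,-1.2,0,0],
  [0,-0.25,-0.31,-1.2,0,0],
  [0,-0.25,-0.31,-1.2,0,0],
  [0,-0.25,-0.3,-1.2,0,0],
  [0,-0.26,-0.3,-1.2,0,0],
  [0,-0.26,-0.3,-1.2,0,0],
  [0,-0.27,-0.29,-1.2,0,0],
  [0,-0.27,-0.29,-1.2,0,0],
  [0,-0.28,-0.28,-1.2,0,0],
  [0,0,0,0,0,0],
  [0,0,0,0,0,0],
])

```text
clock: 13.65
tool_pos: [0.6616, 0.1826, 0.186]
orientation: [149.6, -0.0, -90.7]
force: [-10.8, 1.6, 5.7]
opening: 0.0107
gripper_force: 30.0
```

Run:
```python
from h import *
for i in range(3):
    snapshot('scene'); pts('scene',['lid_handle','lid_hinge']); o=get_obs(); print(o['tool_pos'],o['orientation'],o['force'],o['joint_pos'])
```

```text
scene lid_handle [([0.6512, 0.1833, 0.1844], 0.68)]
scene lid_hinge [([0.6969, 0.18, 0.0754], 0.98), ([0.4327, -0.003, -0.0019], 0.5)]
[0.6616 0.1826 0.186 ] [149.6166  -0.0172 -90.7003] [-10.4057   1.7194   5.0071] [  24.6024   41.8564   28.1709  -12.8533 -103.9035  -25.3327]
scene lid_handle [([0.6563, 0.1846, 0.1825], 0.91)]
scene lid_hinge [([0.6959, 0.1829, 0.074], 0.86)]
[0.6616 0.1825 0.186 ] [149.6212  -0.0201 -90.7027] [-9.8142  0.5193  4.9863] [  24.6027   41.8509   28.16    -12.8499 -103.8945  -25.3344]
scene lid_handle [([0.6574, 0.1841, 0.1807], 0.86)]
scene lid_hinge [([0.6937, 0.1828, 0.0729], 0.61)]
[0.6616 0.1826 0.186 ] [149.6237  -0.0165 -90.7015] [-10.5804   2.0109   4.1935] [  24.6036   41.8501   28.1591  -12.8516 -103.8909  -25.3327]
```

Emit:
play_rows([
  [0,-0.28,-0.28,-1.2,0,0],
  [0,-0.14,-0.14,-0.6,0,0],
  [0,0,0,0,0,0],
  [0,0,0,0,0,0],
  [0,0,0,0,0,0],
  [0,0,0,0,0,0],
])

```text
clock: 14.6
tool_pos: [0.6673, 0.1825, 0.1878]
orientation: [147.8, -0.0, -90.7]
force: [-11.2, 2.3, 5.9]
opening: 0.0113
gripper_force: 30.0
```

Emit:
play_rows([
  [0,0,0,0,0,0],
  [0,0,0,0,0,0],
  [0,0,0,0,0,0],
  [0,0,0,0,0,0],
  [0,0,0,0,0,0],
], grip=4)

```text
clock: 15.02
tool_pos: [0.6704, 0.1821, 0.1867]
orientation: [148.2, -0.0, -90.8]
force: [-0.1, 0.4, 0.3]
opening: 0.0376
gripper_force: 0.0
```

Run:
```python
from h import *
for i in range(3):
    snapshot('scene'); pts('scene',['lid_handle','lid_hinge'],n=1); o=get_obs(); print(o['tool_pos'],o['orientation'],o['force'],o['opening'])
```

```text
scene lid_handle [([0.6622, 0.1846, 0.1852], 0.68)]
scene lid_hinge [([0.6998, 0.1828, 0.0748], 0.91)]
[0.6703 0.1821 0.1867] [148.2015  -0.0029 -90.7968] [-0.1128 -0.0269 -0.199 ] 0.03938776013321536
scene lid_handle [([0.66, 0.1846, 0.1821], 0.62)]
scene lid_hinge [([0.6961, 0.1802, 0.0741], 0.61)]
[0.6703 0.1822 0.1868] [148.2029  -0.0007 -90.7927] [-0.3542 -0.1871 -0.3459] 0.039862770589829316
scene lid_handle [([0.6625, 0.1851, 0.1849], 0.71)]
scene lid_hinge [([0.6963, 0.1821, 0.0757], 0.87)]
[0.6702 0.1822 0.1868] [148.1947  -0.0003 -90.7872] [-0.3787 -0.302   0.1074] 0.03999232290796312
```

Emit:
play_rows([
  [0,0,-1,0,0,0],
  [0,0,-2,0,0,0],
  [0,0,-3,0,0,0],
  [0,1.4,-2.27,0,0,0],
  [0,1.4,-2.27,0,0,0],
  [0,1.4,-2.27,0,0,0],
  [0,1.4,-2.27,0,0,0],
  [0,1.4,-2.27,0,0,0],
  [0,1.4,-2.27,0,0,0],
  [0,0,0,6.36,0,0],
  [0,0,0,6.36,0,0],
  [0,0,0,6.36,0,0],
  [0,0,0,6.36,0,0],
  [0,0,0,6.36,0,0],
  [0,0,0,0,0,0],
])

```text
clock: 16.72
tool_pos: [0.6981, 0.1809, 0.3988]
orientation: [-179.6, 0.0, -90.7]
force: [0.6, 0.4, 0.7]
opening: 0.0405
gripper_force: 0.0
```

Emit:
play_rows([
  [3.6,1.18,0,0,0,0],
  [3.6,1.18,0,0,0,0],
  [3.6,1.18,0,0,0,0],
  [3.6,1.18,0,0,0,0],
  [3.6,1.18,0,0,0,0],
  [3.6,1.18,0,0,0,0],
  [3.6,1.18,0,0,0,0],
  [3.6,1.18,0,0,0,0],
  [3.6,1.18,0,0,0,0],
  [3.6,1.18,0,0,0,0],
], grip=7.5)

```text
clock: 17.55
tool_pos: [0.5783, -0.1781, 0.3984]
orientation: [180.0, 0.0, -90.8]
force: [1.0, -0.3, 0.5]
opening: 0.0748
gripper_force: 0.0
```

Emit:
play_rows([
  [0,0,0.6,0,0,6.9],
  [0,0,0.6,0,0,6.9],
  [0,0,0.6,0,0,6.9],
  [0,0,0.6,0,0,6.9],
  [0,0,0.6,0,0,6.9],
  [0,0,0.6,0,0,6.9],
  [0,0,0.6,0,0,6.9],
  [0,0,0.6,0,0,6.9],
  [0,0,0.6,0,0,6.9],
  [0,0,0.6,0,0,6.9],
  [0,0,0.6,0,0,6.9],
  [0,0,0.6,0,0,6.9],
  [0,0,0.6,0,0,6.9],
  [0,0,0.6,0,0,6.9],
  [0,0,0.6,0,0,6.9],
  [0,0,0,0,0,0],
])

```text
clock: 18.88
tool_pos: [0.5788, -0.1764, 0.3068]
orientation: [180.0, -0.1, 165.4]
force: [-0.3, -0.1, -0.6]
opening: 0.0749
gripper_force: 0.0
```

Run:
```python
from h import *
s=save('wrist','w3.png')
pts('wrist',['pin','rest']); pts('wrist',['pin','rest'],spot_in)
s=save('top','t3.png'); pts('top',['pin','rest','lid_handle','lid_hinge','latch_knob'],n=1)
snapshot('scene'); pts('scene',['pin','rest','lid_handle','latch_knob'],n=1)
o=get_obs(); print(o['tool_pos'],o['orientation'],o['clock'],o['joint_pos'])
```

```text
wrist pin [([0.5907, -0.1902, 0.0428], 0.95), ([0.5843, 0.1891, -0.0014], 0.54)]
wrist rest [([0.6746, 0.0039, 0.0038], 0.66)]
wrist pin [([0.5826, -0.1906, 0.0593], 0.58)]
wrist rest [([0.5894, -0.1885, 0.0053], 0.74)]
top pin [([0.5938, -0.194, 0.0433], 0.57)]
top rest [([0.6008, -0.1954, 0.0004], 0.7)]
top lid_handle [([0.6595, 0.1837, 0.18], 0.91)]
top lid_hinge [([0.6993, 0.1799, 0.078], 0.66)]
top latch_knob [([0.4273, 0.3282, 0.1181], 0.75)]
scene pin [([0.597, -0.196, 0.0406], 0.76)]
scene rest [([0.5982, -0.1917, 0.0024], 0.73)]
scene lid_handle [([0.6579, 0.1841, 0.1843], 0.75)]
scene latch_knob [([0.4252, 0.3273, 0.1171], 0.91)]
[ 0.5792 -0.1766  0.3079] [179.9976   0.0034 165.7185] 19.6833 [   1.5087   12.1433   -2.8561   -0.0015  -74.9967 -105.7899]
```

View pics/w3.png

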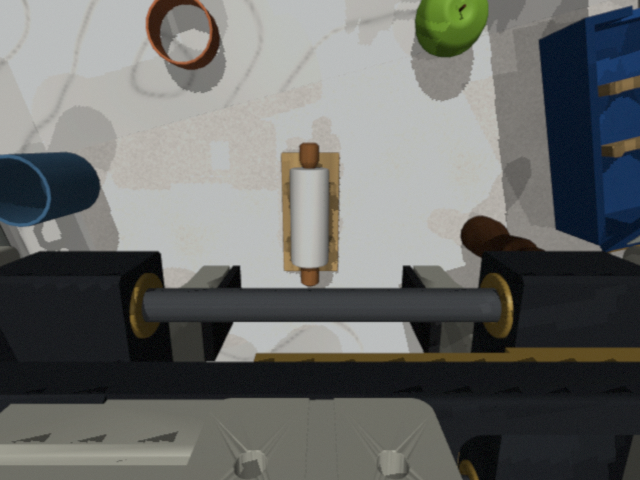

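Run:
```python
from h import *
s=snapshot('wrist')
p=ray(s,[[309.5,143],[310,286],[309.5,168],[310,267]],.045); print(p)
print('ends mid',p[:2].mean(0),np.linalg.norm(p[0]-p[1]),'yaw',np.degrees(np.arctan2(*(p[1]-p[0])[1::-1])))
print('barrel mid',p[2:].mean(0),np.linalg.norm(p[2]-p[3]))
```

```text
[[ 0.5155 -0.1732  0.045 ]
 [ 0.6763 -0.2151  0.045 ]
 [ 0.5414 -0.18    0.045 ]
 [ 0.6531 -0.209   0.045 ]]
ends mid [ 0.5959 -0.1942  0.045 ] 0.1661540183102182 yaw -14.635037776219963
barrel mid [ 0.5972 -0.1945  0.045 ] 0.11536230887636222
```

Emit:
play_rows([
  [0.71,-0.215,1.93,0,0,0],
  [0.71,-0.215,1.93,0,0,0],
  [0.71,-0.215,1.93,0,0,0],
  [0.71,-0.215,1.93,0,0,0],
  [0.71,-0.215,1.93,0,0,0],
  [0.71,-0.215,1.93,0,0,0],
  [0,0,0,0,-5,0],
  [0,0,0,0,-5,0],
  [0,0,0,0,-5,0],
  [0,0,0,0,-5,0],
  [0,0,0,0,0,0],
  [0,0,0,0,0,0],
])

```text
clock: 20.73
tool_pos: [0.5325, -0.1786, 0.1914]
orientation: [-180.0, 19.9, 165.8]
force: [0.4, -0.5, 0.8]
opening: 0.0752
gripper_force: 0.0
```

Run:
```python
from h import *
o=get_obs(); M=R.from_euler('xyz',o['orientation'],degrees=True).as_matrix()
print(o['tool_pos'],o['orientation'],M[:,2])
s=snapshot('wrist'); pts('wrist',['pin'],n=1)
print('delta tool cm',M.T@(np.array([.5844,-.1915,.051])-o['tool_pos'])*100)
```

```text
[ 0.5325 -0.1786  0.1914] [-179.9534   19.9114  165.7748] [ 0.3299 -0.0845 -0.9402]
wrist pin [([0.5897, -0.1897, 0.0427], 0.75)]
delta tool cm [-0.2508  0.0342 15.0275]
```

Emit:
play_rows([
  [-0.15,0,2,0,0,0],
  [0,0,2,0,0,0],
  [0,0,2,0,0,0],
  [0,0,2,0,0,0],
  [0,0,2,0,0,0],
  [0,0,2,0,0,0],
  [0,0,1.5,0,0,0],
  [0,0,1,0,0,0],
  [0,0,0.5,0,0,0],
  [0,0,0,0,0,0],
  [0,0,0,0,0,0],
])

```text
clock: 21.75
tool_pos: [0.5876, -0.1971, 0.0633]
orientation: [-180.0, 19.8, 165.6]
force: [-1.4, -0.1, 0.1]
opening: 0.075
gripper_force: 0.0
```

Emit:
play_rows([
  [0,0,0,0,0,0],
  [0,0,0,0,0,0],
  [0,0,0,0,0,0],
  [0,0,0,0,0,0],
  [0,0,0,0,0,0],
  [0,0,0,0,0,0],
  [0,0,0,0,0,0],
], grip=3)

```text
clock: 22.33
tool_pos: [0.5879, -0.1931, 0.0637]
orientation: [179.8, 19.9, 165.9]
force: [-3.6, 14.9, 5.0]
opening: 0.0435
gripper_force: 29.9
```

Run:
```python
from h import *
o=get_obs(); print(o['tool_pos'],o['orientation'],o['force'],o['opening'],o['gripper_force'])
```

```text
[ 0.5879 -0.1931  0.0637] [179.8462  19.8614 165.9494] [-3.5747 14.9256  4.991 ] 0.04346164199564307 29.926556143909693
```

Emit:
play_rows([
  [0,0,0,0,0,0],
  [0,0,0,0,0,0],
  [0,0,0,0,0,0],
  [0,0,0,0,0,0],
  [0,0,0,0,0,0],
  [0,0,0,0,0,0],
], grip=7)

```text
clock: 22.83
tool_pos: [0.5866, -0.1961, 0.063]
orientation: [-180.0, 19.7, 165.7]
force: [-0.0, 0.2, 0.0]
opening: 0.0698
gripper_force: 0.0
```

Run:
```python
from h import *
for i in range(4):
    s=snapshot('wrist'); o=get_obs(); print(o['tool_pos'],o['orientation'],o['force'],o['opening'],o['joint_pos'],o['clock'])
save('wrist','w4.png')
M=R.from_euler('xyz',o['orientation'],degrees=True).as_matrix()
print('delta tool cm',M.T@(np.array([.5844,-.1915,.051])-o['tool_pos'])*100)
```

```text
[ 0.5866 -0.1961  0.063 ] [-179.9784   19.7158  165.6859] [-0.0745 -0.426   0.8063] 0.06974476777823826 [  -5.0743   16.6034  -51.2725   49.7745   -4.0963 -148.409 ] 22.8833
[ 0.5866 -0.1961  0.063 ] [-179.9756   19.7125  165.6915] [ 0.0428 -0.2503  0.5103] 0.06959164964515151 [  -5.0735   16.6045  -51.2746   49.7778   -4.097  -148.4081] 22.9333
[ 0.5867 -0.1961  0.063 ] [-179.9782   19.7151  165.6924] [ 0.3049  1.3001 -0.2511] 0.06973066064159013 [  -5.0709   16.6047  -51.2728   49.7785   -4.0949 -148.4103] 22.9833
[ 0.5867 -0.196   0.063 ] [-179.9769   19.7128  165.6983] [0.9905 0.2446 0.3569] 0.06989755669221431 [  -5.0674   16.6054  -51.2747   49.7813   -4.0949 -148.4109] 23.0333
delta tool cm [0.7152 0.3814 1.0162]
```

View pics/w4.png

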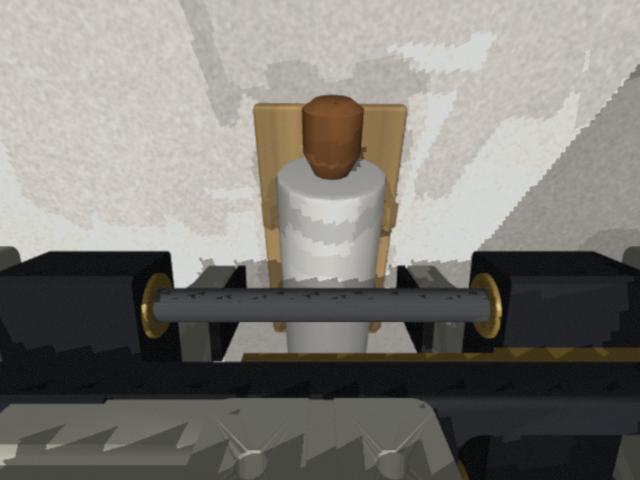

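Emit:
play_rows([
  [0,0,-1,0,0,0],
  [0,0,-1.5,0,0,0],
  [0,0,-2,0,0,0],
  [0,0,-2,0,0,0],
  [0,0,-2,0,0,0],
  [0,0,-2,0,0,0],
  [0,0,-2,0,0,0],
  [0,0,-2,0,0,0],
  [0,0,-1.5,0,0,0],
  [0,0,0,0,0,0],
  [0,0,0,0,0,0],
])

```text
clock: 24.0
tool_pos: [0.5379, -0.1859, 0.2105]
orientation: [-179.6, 20.2, 165.7]
force: [-0.3, 0.5, 0.4]
opening: 0.0701
gripper_force: 0.0
```

```bash
cat > fk.py <<'E'
import numpy as np
from scipy.spatial.transform import Rotation as R
from scipy.optimize import least_squares
r=lambda ax,a:R.from_euler(ax,a,degrees=True)
def fk(q,p):
    a1,h,L2,L3,a3,d,d4,L6,a6=p[:9]
    A=r('z',q[0]);D=q[1]-q[2]
    W=A*r('y',D)*r('x',S4*q[3])*r('y',-q[4])
    pos=A.apply(np.array([a1,d,h])+r('y',q[1]).apply([0,0,L2])+r('y',D).apply([L3,0,a3])+(r('y',D)*r('x',S4*q[3])).apply([0,d4,0]))+W.apply([L6,0,a6])
    return pos,W*r('x',S6*q[5])*R.from_matrix(T0)
S4=S6=1;T0=np.eye(3)
D0=[([-58.7775,20.5467,.6819,-.0027,-70.1346,-16.5064],[.1715,-.6528,.2455],[180,0,-165.2848]),
([24.6024,41.8564,28.1709,-12.8533,-103.9035,-25.3327],[.6616,.1826,.186],[149.6166,-.0172,-90.7]),
([1.5087,12.1433,-2.8561,-.0015,-74.9967,-105.7899],[.5792,-.1766,.3079],[180,.0034,165.7185]),
([-5.0743,16.6034,-51.2725,49.7745,-4.0963,-148.409],[.5866,-.1961,.063],[-179.978,19.7158,165.6859])]
E
python3 - <<'E'
from h import *; import fk, itertools
from fk import *
o=get_obs(); print(o['joint_pos'],o['tool_pos'],o['orientation'])
D0.append((o['joint_pos'],o['tool_pos'],o['orientation']))
for fk.S4,fk.S6 in itertools.product([1,-1],[1,-1]):
    fk.T0=np.eye(3)
    Q=[(fk.fk(q,np.zeros(9))[1].inv()*R.from_euler('xyz',e,degrees=True)) for q,_,e in D0]
    m=R.concatenate(Q).mean(); err=[np.degrees((m.inv()*x).magnitude()) for x in Q]
    if max(err)<5:
        fk.T0=m.as_matrix(); print(fk.S4,fk.S6,np.round(fk.T0,3).tolist(),np.round(err,2))
        f=lambda p:np.r_[np.concatenate([fk.fk(q,p)[0]-t for q,t,_ in D0]),1e-3*(p-[0,.4,.45,.45,0,-.19,0,.25,0])]
        s=least_squares(f,[0,.4,.45,.45,0,-.19,0,.25,0]); print(s.x, np.round(f(s.x)[:-9]*1000,1))
E
```

```text
[   4.7591    1.2907  -36.6462   12.3492  -33.6583 -118.3273] [ 0.5379 -0.1859  0.2105] [-179.6417   20.1566  165.6816]Traceback (most recent call last):
  File "<stdin>", line 7, in <module>
AttributeError: 'function' object has no attribute 'fk'
```

```bash
sed -i 's/^def fk(/def FK(/' fk.py; sed -i 's/^(\[-5.0743/D5 = None\n&/' fk.py; sed -i '/^D5 = None/d' fk.py
cat >> fk.py <<'E'
D0.append(([4.7591,1.2907,-36.6462,12.3492,-33.6583,-118.3273],[.5379,-.1859,.2105],[-179.6417,20.1566,165.6816]))
E
python3 - <<'E'
import fk, itertools
from fk import *
for fk.S4,fk.S6 in itertools.product([1,-1],[1,-1]):
    fk.T0=np.eye(3)
    Q=[(FK(q,np.zeros(9))[1].inv()*R.from_euler('xyz',e,degrees=True)) for q,_,e in D0]
    m=R.concatenate(Q).mean(); err=[np.degrees((m.inv()*x).magnitude()) for x in Q]
    print(fk.S4,fk.S6,np.round(err,2))
    if max(err)<5:
        fk.T0=m.as_matrix(); print(np.round(fk.T0,3).tolist())
        p0=np.array([0,.4,.45,.45,0,-.19,0,.25,0])
        f=lambda p:np.r_[np.concatenate([FK(q,p)[0]-t for q,t,_ in D0]),1e-3*(p-p0)]
        s=least_squares(f,p0); print(s.x.round(4).tolist(), np.round(f(s.x)[:-9]*1000,1))
E
```

```text
1 1 [157.84 148.23  21.15   6.88  26.78]
1 -1 [22.4  24.19 22.4  78.14 11.1 ]
-1 1 [ 93.79 111.45  87.64   2.4   62.56]
-1 -1 [0. 0. 0. 0. 0.]
[[-0.0, 0.0, 1.0], [-1.0, -0.0, -0.0], [0.0, -1.0, 0.0]]
[0.0001, 0.1987, 0.6016, 0.4635, 0.0, -0.0001, -0.1916, 0.3591, 0.0] [-0. -0.  0. -0. -0.  0.  0.  0. -0.  0. -0. -0. -0. -0.  0.]
```

```bash
cat >> fk.py <<'E'
S4=S6=-1; T0=np.array([[0,0,1.],[-1,0,0],[0,-1,0]]); PP=[0,.1987,.6016,.4635,0,0,-.1916,.3591,0]
LO=np.array([-176.03,-82.01,-58.28,-173.87,-174.79,-173.66]);HI=np.array([176.03,121.73,71.71,95.51,-.11,173.66])
def ik(pos,rot,n=40,seed=0,q0=None):
    g=np.random.default_rng(seed);out=[]
    st=[q0] if q0 is not None else [g.uniform(LO,HI) for _ in range(n)]
    for x in st:
        def f(q):
            p,o=FK(q,PP); return np.r_[(p-pos)*5,(o.inv()*rot).as_rotvec()]
        s=least_squares(f,np.clip(x,LO+.01,HI-.01),bounds=(LO,HI),x_scale=50,max_nfev=100)
        if s.cost<1e-8 and not any(np.allclose(s.x,y,atol=1) for y in out): out.append(s.x)
    return out
def pose(pos,yaw,tilt):  # tool tilted so it points forward along heading `yaw`
    return np.array(pos),r('z',yaw)*r('y',-tilt)*r('zx',[180,0]) if 0 else r('ZYX',[yaw+180,tilt,180])
E
python3 - <<'E'
from fk import *
C=np.array([.583,.183,0]); a=np.array([np.cos(np.radians(-.8)),np.sin(np.radians(-.8)),0])
for phi in (0,10,15,20,25,30,40):
    h=9 if phi<22 else 13
    pos=C+a*(-.008-.012)+[0,0,.042+h/1000]
    for q in ik(*pose(pos,-.8,phi)): print('case',phi,np.round(q,1))
P=np.array([.596,-.1945,0]); a=np.array([np.cos(np.radians(-14.5)),np.sin(np.radians(-14.5)),0])
for phi in (10,15,20,25,30):
    h=9 if phi<22 else 13
    for q in ik(*pose(P-a*.012+[0,0,.042+h/1000],-14.5,phi)): print('pin',phi,np.round(q,1))
E
```

```text
case 0 [  36.9   23.9  -23.    -0.   -43.1 -127.7]
case 10 [  40.5   19.8  -36.8   14.8  -26.6 -144.2]
case 15 [  39.1   17.8  -47.6   36.9  -16.1 -164.7]
pin 10 [   1.6   21.4  -30.8    5.8  -28.3 -111. ]
pin 15 [   2.1   19.6  -38.    13.5  -18.4 -118.9]
```

Run:
```python
from fk import *
C=np.array([.583,.183,0])
for nm,c,yaw in (('case',C,-.8),('pin',np.array([.596+.0077,-.1945-.002,0]),-14.5)):
  a=np.array([np.cos(np.radians(yaw)),np.sin(np.radians(yaw)),0])
  for phi in (16,18,20,22,25,30,35,40):
    for h in (9,15):
      pos=c+a*(-.008-.012)+[0,0,.042+h/1000]
      p,o=pose(pos,yaw,phi)
      for k,oo in ((0,o),(1,o*r('z',180))):
        for q in ik(p,oo,30): print(nm,phi,h,k,np.round(q,1))
```

```text
case 16 9 0 [  37.    17.2  -50.6   46.5  -13.5 -172.5]
case 16 9 1 [ 37.   17.2 -50.6  46.5 -13.5   7.5]
case 16 15 0 [  38.2   16.8  -49.4   42.2  -15.  -169.1]
case 16 15 1 [ 38.2  16.8 -49.4  42.2 -15.   10.9]
case 18 9 0 [ 26.7  16.1 -56.2  78.6  -8.4 165.2]
case 18 9 1 [ 26.7  16.1 -56.2  78.6  -8.4 -14.8]
case 18 15 0 [ 30.4  15.7 -55.2  68.9  -9.9 171.5]
case 18 15 1 [ 30.4  15.7 -55.2  68.9  -9.9  -8.5]
pin 16 9 0 [   2.    19.3  -40.    16.5  -16.  -121.8]
pin 16 9 1 [  2.   19.3 -40.   16.5 -16.   58.2]
pin 16 15 0 [   2.1   18.7  -39.3   15.5  -17.2 -120.8]
pin 16 15 1 [  2.1  18.7 -39.3  15.5 -17.2  59.2]
pin 18 9 0 [   0.5   18.4  -45.7   28.6   -9.6 -132.6]
pin 18 9 1 [  0.5  18.4 -45.7  28.6  -9.6  47.4]
pin 18 15 0 [   1.2   18.   -44.2   24.9  -11.5 -129.4]
pin 18 15 1 [  1.2  18.  -44.2  24.9 -11.5  50.6]
```

Run:
```python
from h import *
s=snapshot('scene'); o=get_obs(); M=R.from_euler('xyz',o['orientation'],degrees=True).as_matrix(); T=o['tool_pos']
f=s['frame'][:,:,::-1].copy(); A=R.from_euler('xyz',s['attitude'],degrees=True).as_matrix()
def pr(p):
    c=A.T@(p-s['position']); return s['cx']+s['fx']*c[0]/c[2],s['cy']+s['fy']*c[1]/c[2]
k=3; f=f[0:330,130:400]; f=cv2.resize(f,None,fx=k*.8,fy=k*.8,interpolation=cv2.INTER_CUBIC)
for t in (0,.047,.1,.15,.193,.25,.3,.359):
    for x,c in ((0,(0,255,0)),(-.039,(0,0,255)),(-.05,(255,255,0))):
        u,v=pr(T-t*M[:,2]+x*M[:,0]); cv2.circle(f,(int((u-130)*k*.8),int(v*k*.8)),3,c,-1)
cv2.imwrite('pics/arm.png',f[:600,:800]); print(f.shape)
```

```text
(792, 648, 3)
```

View pics/arm.png

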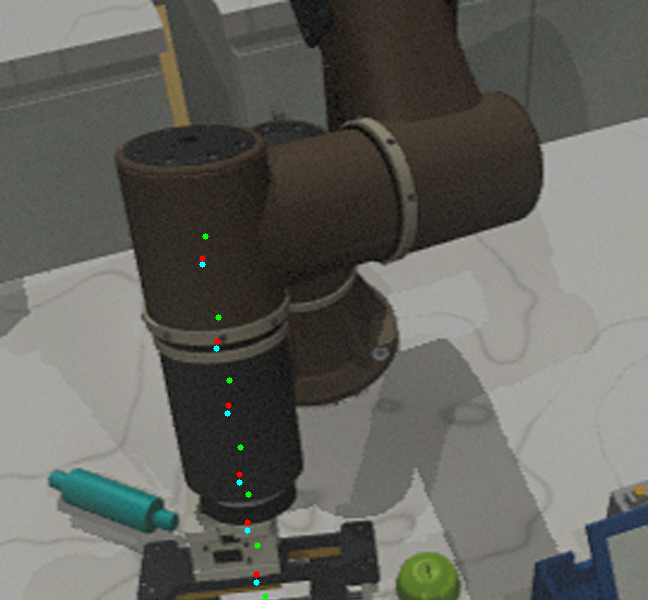

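```bash
cat >> fk.py <<'E'
def path(A,B,n,q):
    """straight interpolation of poses A->B in n rows; returns joints, prints worst speed (deg/row)"""
    from scipy.spatial.transform import Slerp
    sl=Slerp([0,1],R.concatenate([A[1],B[1]])); qs=[q]
    for k in range(1,n+1):
        s=ik(A[0]+(B[0]-A[0])*k/n,sl(k/n),q0=qs[-1])
        if not s: print('ik fail',k,n); return qs
        qs.append(s[0])
    v=np.abs(np.diff(qs,axis=0)).max(0)/(np.array([136.94,136.94,172.46,180,180,180])*.7/12)
    print('end',np.round(qs[-1],1),'speed frac',np.round(v,2)); return qs
def delta(A,B): # tool-frame shift cm, rotvec deg
    return (A[1].inv().apply(B[0]-A[0])*100).round(2),np.degrees((A[1].inv()*B[1]).as_rotvec()).round(2)
E
cat > plan.py <<'E'
from fk import *
def mk(c,yaw,phi,s,h,k=1):
    y=np.radians(yaw); a=np.array([np.cos(y),np.sin(y),0]); p,o=pose(np.array(c)+a*s+[0,0,.042+h],yaw,phi)
    return p,o*r('z',180*k)
E
python3 - <<'E'
from plan import *
pin=[.596,-.1945,0]; seat=[.5735,.1833,0]
for phi in (16,17,18):
    print('PHI',phi)
    s,h=-.015,.010
    P=mk(pin,-14.5,phi,s,h); U=(P[0]+[0,0,.13],P[1])
    q=ik(*U)
    if not q: print('no U'); continue
    q=q[0]; print('U',q.round(1)); path(U,P,10,q)
    F=mk(seat,-.8,phi,s,h); B=(F[0]+[0,0,.015],F[1]); C=(B[0]+[-.055,0,.075],F[1])
    x=path(U,C,25,q); x=path(C,B,10,x[-1]); x=path(B,F,4,x[-1])
    for w in (U,P,C,B,F): print(w[0].round(3),end=' ')
    print()
E
```

```text
PHI 16
U [  2.8   9.2 -28.9   7.9 -36.8  67. ]
end [  2.1  19.  -40.3  16.6 -16.   58. ] speed frac [0.03 0.14 0.14 0.19 0.23 0.18]
end [ 47.7   5.3 -45.5  24.  -30.6  21.6] speed frac [0.24 0.08 0.12 0.07 0.05 0.19]
end [ 39.8  15.8 -48.3  37.6 -17.1  14.2] speed frac [0.13 0.13 0.04 0.23 0.13 0.15]
end [ 37.2  16.8 -51.1  46.9 -13.5   6.9] speed frac [0.1  0.04 0.08 0.27 0.09 0.21]
[ 0.581 -0.191  0.182] [ 0.581 -0.191  0.052] [0.504 0.184 0.142] [0.559 0.184 0.067] [0.559 0.184 0.052] 
PHI 17
U [  3.    8.7 -30.1   8.8 -35.2  66. ]
end [  1.7  18.6 -42.7  21.  -13.2  54. ] speed frac [0.05 0.14 0.18 0.31 0.27 0.28]
end [ 47.8   4.9 -47.1  26.8 -29.2  18.9] speed frac [0.24 0.08 0.13 0.08 0.05 0.2 ]
end [ 38.   15.3 -51.   46.  -14.7   7.4] speed frac [0.18 0.13 0.06 0.35 0.15 0.23]
end [ 33.2  16.2 -54.2  60.8 -10.8  -3.2] speed frac [0.2  0.03 0.09 0.45 0.1  0.31]
[ 0.581 -0.191  0.182] [ 0.581 -0.191  0.052] [0.504 0.184 0.142] [0.559 0.184 0.067] [0.559 0.184 0.052] 
PHI 18
U [  3.2   8.3 -31.3   9.8 -33.6  65. ]
end [  0.6  18.1 -46.1  28.9  -9.6  47.1] speed frac [0.15 0.14 0.28 0.64 0.35 0.55]
end [ 47.8   4.5 -48.8  29.8 -27.7  16. ] speed frac [0.24 0.08 0.13 0.09 0.05 0.21]
end [ 34.8  14.7 -53.7  57.4 -12.3  -1. ] speed frac [0.29 0.13 0.08 0.55 0.16 0.36]
end [ 27.   15.7 -56.6  78.6  -8.4 -15.1] speed frac [0.3  0.03 0.08 0.59 0.09 0.38]
[ 0.581 -0.191  0.182] [ 0.581 -0.191  0.052] [0.504 0.184 0.142] [0.559 0.184 0.067] [0.559 0.184 0.052]
```

Emit:
play_rows([
  [0,0,0,0,0,-7],
  [0,0,0,0,0,-7],
  [0,0,0,0,0,-7],
  [0,0,0,0,0,-7],
  [0,0,0,0,0,-7],
  [0,0,0,0,0,-7],
  [0,0,0,0,0,-7],
  [0,0,0,0,0,-7],
  [0,0,0,0,0,-7],
  [0,0,0,0,0,-7],
  [0,0,0,0,0,-7],
  [0,0,0,0,0,-7],
  [0,0,0,0,0,-7],
  [0,0,0,0,0,-7],
  [0,0,0,0,0,-7],
  [0,0,0,0,0,-7],
  [0,0,0,0,0,-7],
  [0,0,0,0,0,-7],
  [0,0,0,0,0,-7],
  [0,0,0,0,0,-7],
])

```text
clock: 25.72
tool_pos: [0.5371, -0.1862, 0.2078]
orientation: [-167.3, -15.5, -55.8]
force: [0.6, 0.4, -0.1]
opening: 0.0698
gripper_force: 0.0
```

Emit:
play_rows([
  [0,0,0,0,0,-7],
  [0,0,0,0,0,-7],
  [0,0,0,0,0,-7],
  [0,0,0,0,0,-7],
  [0,0,0,0,0,-7],
  [0,0,0,0,0,-5],
  [0,0,0,0,0,0],
  [0,0,0,0,0,0],
])

```text
clock: 26.38
tool_pos: [0.5373, -0.1862, 0.2083]
orientation: [179.6, -19.9, -14.5]
force: [0.7, -0.5, 0.0]
opening: 0.0699
gripper_force: 0.0
```

Run:
```python
from h import *; from plan import *
o=get_obs(); A=(o['tool_pos'],R.from_euler('xyz',o['orientation'],degrees=True)); print(o['tool_pos'],o['orientation'],o['joint_pos'],o['clock'])
pf=FK(o['joint_pos'],PP); print(pf[0])
P=mk([.596,-.1945,0],-14.5,17,-.015,.010); U=(P[0]+[0,0,.13],P[1])
print(delta(A,U),delta(U,P))
```

```text
[ 0.5373 -0.1862  0.2083] [179.6087 -19.9222 -14.4819] [  4.7369   1.4832 -36.7038  12.3569 -33.6597  61.5055] 26.3833
[ 0.5372 -0.186   0.2082]
(array([ 3.24, -0.69,  3.97]), array([ 0.39, -2.92,  0.01])) (array([-3.8 ,  0.  , 12.43]), array([0., 0., 0.]))
```

Emit:
play_rows([
  [0.81,-0.17,0.99,0.1,-0.73,0],
  [0.81,-0.17,0.99,0.1,-0.73,0],
  [0.81,-0.17,0.99,0.1,-0.73,0],
  [0.81,-0.17,0.99,0.1,-0.73,0],
  [-0.4,0,1.25,0,0,0],
  [-0.4,0,1.25,0,0,0],
  [-0.4,0,1.25,0,0,0],
  [-0.4,0,1.25,0,0,0],
  [-0.4,0,1.25,0,0,0],
  [0,0,0,0,0,0],
  [0,0,0,0,0,0],
])

```text
clock: 27.3
tool_pos: [0.58, -0.1904, 0.1159]
orientation: [180.0, -17.0, -14.4]
force: [-1.4, -0.3, 1.1]
opening: 0.07
gripper_force: 0.0
```

Run:
```python
from h import *; from plan import *
s=snapshot('wrist'); pts('wrist',['pin'],n=1); snapshot('scene'); pts('scene',['pin'],n=1); snapshot('top'); pts('top',['pin'],n=1)
o=get_obs(); A=(o['tool_pos'],R.from_euler('xyz',o['orientation'],degrees=True)); print(o['tool_pos'],o['orientation'],o['joint_pos'],o['clock'])
P=mk([.596,-.1945,0],-14.5,17,-.015,.010)
print(delta(A,P))
```

```text
wrist pin [([0.5894, -0.1906, 0.0433], 0.76)]
scene pin [([0.598, -0.1961, 0.0422], 0.89)]
top pin [([0.591, -0.1925, 0.0432], 0.67)]
[ 0.5811 -0.1902  0.1178] [-179.9835  -17.1885  -14.3373] [  2.8561  13.0361 -35.9894  11.8997 -24.9801  62.7184] 27.6
(array([-1.9 ,  0.04,  6.3 ]), array([-0.06, -0.19,  0.16]))
```

Emit:
play_rows([
  [-0.27,0,0.9,0,0,0],
  [-0.27,0,0.9,0,0,0],
  [-0.27,0,0.9,0,0,0],
  [-0.27,0,0.9,0,0,0],
  [-0.27,0,0.9,0,0,0],
  [-0.27,0,0.9,0,0,0],
  [-0.27,0,0.9,0,0,0],
  [0,0,0,0,0,0],
  [0,0,0,0,0,0],
])

```text
clock: 28.35
tool_pos: [0.5808, -0.1906, 0.0511]
orientation: [180.0, -17.1, -14.3]
force: [-0.5, -0.4, 0.4]
opening: 0.0703
gripper_force: 0.0
```

Emit:
play_rows([
  [0,0,0,0,0,0],
  [0,0,0,0,0,0],
  [0,0,0,0,0,0],
  [0,0,0,0,0,0],
  [0,0,0,0,0,0],
  [0,0,0,0,0,0],
  [0,0,0,0,0,0],
], grip=3)

```text
clock: 28.93
tool_pos: [0.5813, -0.1909, 0.0518]
orientation: [180.0, -17.1, -14.3]
force: [-0.9, -5.0, 3.4]
opening: 0.0437
gripper_force: 30.0
```

Emit:
play_rows([
  [0.15,0,-0.5,0,0,0],
  [0.3,0,-1,0,0,0],
  [0.4,0,-1.3,0,0,0],
  [0.4,0,-1.3,0,0,0],
  [0.4,0,-1.3,0,0,0],
  [0.4,0,-1.3,0,0,0],
  [0.4,0,-1.3,0,0,0],
  [0.4,0,-1.3,0,0,0],
  [0.3,0,-1,0,0,0],
  [0,0,0,0,0,0],
  [0,0,0,0,0,0],
  [0,0,0,0,0,0],
])

```text
clock: 29.93
tool_pos: [0.5799, -0.1902, 0.1575]
orientation: [180.0, -17.0, -14.3]
force: [0.1, 0.1, -4.7]
opening: 0.0437
gripper_force: 30.0
```

Run:
```python
from h import *; from plan import *
s=save('wrist','w5.png'); pts('wrist',['pin'],n=1); snapshot('scene'); pts('scene',['pin','case_seat','case','lid_hinge'],n=1); snapshot('top'); pts('top',['pin','case_seat','case','lid_hinge'],n=1)
o=get_obs(); A=(o['tool_pos'],R.from_euler('xyz',o['orientation'],degrees=True)); print(o['tool_pos'],o['orientation'],o['joint_pos'],o['clock'],o['force'])
F=mk([.5735,.1833,0],-.8,17,-.015,.010); B=(F[0]+[0,0,.015],F[1]); C=(B[0]+[-.055,0,.075],F[1])
C0=(C[0]-[0,.10,0],C[1])
print(delta(A,C0),delta(C0,C)); path(A,C0,20,o['joint_pos'])
```

```text
wrist pin [([0.5893, -0.1918, 0.1453], 0.78)]
scene pin [([0.1811, -0.2879, 0.0214], 0.96)]
scene case_seat [([0.5761, 0.186, 0.0402], 0.58)]
scene case [([0.581, 0.1837, -0.0057], 0.83)]
scene lid_hinge [([0.6951, 0.1788, 0.0751], 0.65)]
top pin [([0.1846, -0.2901, 0.0221], 0.9)]
top case_seat [([0.5732, 0.1813, 0.0421], 0.92)]
top case [([0.5839, 0.1851, 0.0014], 0.65)]
top lid_hinge [([0.6975, 0.1824, 0.0746], 0.83)]
[ 0.581  -0.1903  0.1589] [179.9883 -17.1124 -14.315 ] [  3.0147  10.095  -32.342    9.6641 -31.5521  65.1373] 30.5333 [-0.2738  0.1456 -4.6126]
(array([-14.14, -24.62,  -2.59]), array([  3.98,  -0.11, -12.92])) (array([ -0.13, -10.  ,  -0.04]), array([0., 0., 0.]))
end [ 37.6   1.8 -49.6  23.5 -27.1  31.7] speed frac [0.23 0.08 0.12 0.07 0.04 0.17]
```

View pics/w5.png

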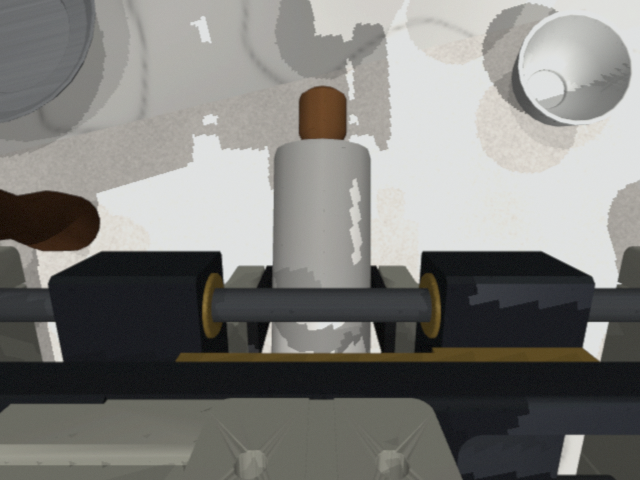

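Emit:
play_rows([
  [-0.7,-1.23,-0.13,0,0,0],
  [-1.41,-2.46,-0.26,0,0,0],
  [-1.41,-2.46,-0.26,0,0,0],
  [-1.41,-2.46,-0.26,0,0,0],
  [-1.41,-2.46,-0.26,0,0,0],
  [-1.41,-2.46,-0.26,0,0,0],
  [-1.41,-2.46,-0.26,0,0,0],
  [-1.41,-2.46,-0.26,0,0,0],
  [-1.41,-2.46,-0.26,0,0,0],
  [-1.41,-2.46,-0.26,0,0,0],
  [-0.7,-1.23,-0.13,0,0,0],
  [0,0,0,1,0,-3.2],
  [0,0,0,1,0,-3.2],
  [0,0,0,1,0,-3.2],
  [0,0,0,1,0,-3.3],
  [0,0,0,0,0,0],
  [0,0,0,0,0,0],
])

```text
clock: 31.95
tool_pos: [0.5041, 0.0832, 0.1426]
orientation: [-179.9, -17.2, -1.0]
force: [-0.3, -0.0, -4.0]
opening: 0.044
gripper_force: 30.0
```

Run:
```python
from h import *; from plan import *
s=snapshot('scene'); o=get_obs(); A=(o['tool_pos'],R.from_euler('xyz',o['orientation'],degrees=True)); print(o['tool_pos'],o['orientation'],o['joint_pos'],o['clock'],o['force'])
F=mk([.5735,.1833,0],-.8,17,-.015,.010); B=(F[0]+[0,0,.015],F[1]); C=(B[0]+[-.055,0,.075],F[1])
print(delta(A,C),delta(C,B),delta(B,F))
f=cv2.resize(s['frame'][:240,260:560,::-1],None,fx=2.5,fy=2.5,interpolation=cv2.INTER_CUBIC)
M=A[1].as_matrix(); Q=R.from_euler('xyz',s['attitude'],degrees=True).as_matrix()
p=A[0]-.139*M[:,2]+.065*M[:,0]; c=Q.T@(p-s['position']); print('cam px',(s['cx']+s['fx']*c[0]/c[2]-260)*2.5,(s['cy']+s['fy']*c[1]/c[2])*2.5)
cv2.imwrite('pics/c.png',f)
```

```text
[0.5041 0.0833 0.1425] [-179.955   -17.1471   -0.9497] [ 37.5382   1.7279 -49.7638  23.8323 -26.9092  31.2798] 32.0 [ 0.3737  0.2111 -3.4305]
(array([ -0.23, -10.02,  -0.01]), array([-0.  , -0.15, -0.14])) (array([ 3.07, -0.08,  8.78]), array([0., 0., 0.])) (array([-0.44,  0.  ,  1.43]), array([0., 0., 0.]))
cam px 254.25364050302022 497.23405798001124
```

View pics/c.png

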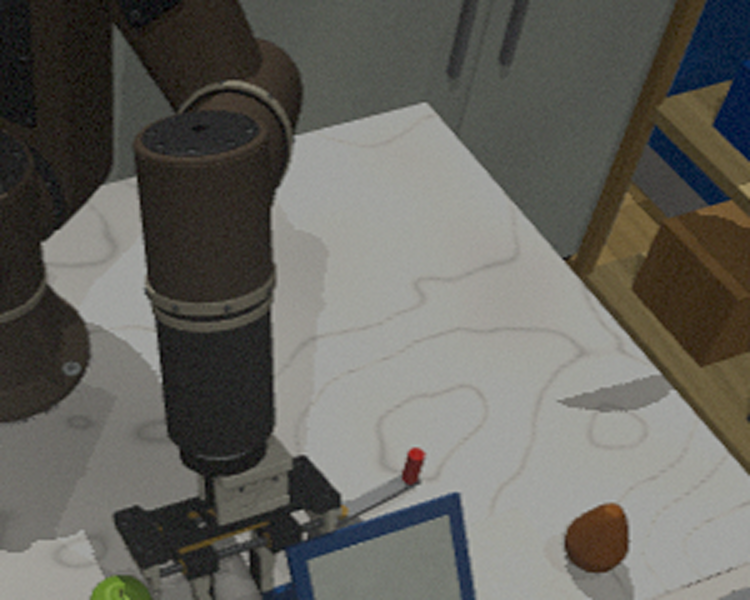

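Emit:
play_rows([
  [0,-0.6,0,0,0,0],
  [-0.05,-1.2,0,0,0,0],
  [-0.05,-1.4,0,0,0,0],
  [-0.05,-1.6,0,0,0,0],
  [-0.05,-1.6,0,0,0,0],
  [0,-1.6,0,0,0,0],
  [0,-1.4,0,0,0,0],
  [0,-0.6,0,0,0,0],
  [0.17,0,0.48,0,0,0],
  [0.34,-0.01,0.97,0,0,0],
  [0.34,-0.01,0.97,0,0,0],
  [0.34,-0.01,0.97,0,0,0],
  [0.34,-0.01,0.97,0,0,0],
  [0,0,0,0,0,0],
  [0,0,0,0,0,0],
])

```text
clock: 33.25
tool_pos: [0.5305, 0.1821, 0.1036]
orientation: [179.9, -17.0, -0.9]
force: [-0.2, 0.0, -4.3]
opening: 0.0435
gripper_force: 30.0
```

Run:
```python
from h import *; from plan import *
snapshot('top'); pts('top',['case_seat','pin','lid_handle','lid_hinge'],n=1)
s=snapshot('scene'); pts('scene',['lid_handle','lid_hinge','pin'],n=1)
snapshot('wrist'); pts('wrist',['case_seat','pin','case'],n=1)
o=get_obs(); A=(o['tool_pos'],R.from_euler('xyz',o['orientation'],degrees=True)); print(o['tool_pos'],o['orientation'],o['joint_pos'],o['clock'],o['force'])
F=mk([.5735,.1833,0],-.8,17,-.015,.010); B=(F[0]+[0,0,.015],F[1])
print(delta(A,B),delta(B,F))
```

```text
top case_seat [([0.4345, -0.0024, 0.0047], 0.72)]
top pin [([0.1873, -0.2875, 0.0213], 0.89)]
top lid_handle [([0.6648, 0.188, 0.1809], 0.69)]
top lid_hinge [([0.6995, 0.1827, 0.0783], 0.63)]
scene lid_handle [([0.6615, 0.1883, 0.1806], 0.6)]
scene lid_hinge [([0.6953, 0.1795, 0.072], 0.6)]
scene pin [([0.1842, -0.2875, 0.0203], 0.92)]
wrist case_seat []
wrist pin [([0.5373, 0.1863, 0.0928], 0.83)]
wrist case []
[0.5308 0.1833 0.1046] [-179.981   -17.1204   -0.8099] [ 43.6523  10.1442 -48.9429  33.5556 -21.8766  15.2246] 33.9 [ 0.3348  0.1112 -3.8914]
(array([ 1.54, -0.06,  4.41]), array([-0.02, -0.12, -0.01])) (array([-0.44,  0.  ,  1.43]), array([0., 0., 0.]))
```

Emit:
play_rows([
  [0.33,-0.01,0.87,0,0,0],
  [0.33,-0.01,0.88,0,0,0],
  [0.33,-0.01,0.88,0,0,0],
  [0.33,-0.01,0.88,0,0,0],
  [0.33,-0.01,0.88,0,0,0],
  [0,0,0,0,0,0],
  [-0.06,0,0.2,0,0,0],
  [-0.06,0,0.2,0,0,0],
  [-0.06,0,0.2,0,0,0],
  [-0.06,0,0.2,0,0,0],
  [0,0,0,0,0,0],
  [0,0,0,0,0,0],
])

```text
clock: 34.9
tool_pos: [0.5596, 0.183, 0.0593]
orientation: [-180.0, -17.1, -0.8]
force: [-0.1, -0.4, -3.6]
opening: 0.0436
gripper_force: 30.0
```

Emit:
play_rows([
  [-0.03,0,0.1,0,0,0],
  [-0.03,0,0.1,0,0,0],
  [-0.03,0,0.1,0,0,0],
  [-0.03,0,0.1,0,0,0],
  [-0.03,0,0.1,0,0,0],
  [0,0,0,0,0,0],
  [0,0,0,0,0,0],
  [0,0,0,0,0,0],
])

```text
clock: 35.57
tool_pos: [0.5598, 0.1838, 0.054]
orientation: [-179.9, -17.1, -0.8]
force: [-0.3, 1.9, -2.4]
opening: 0.0438
gripper_force: 30.0
```

Run:
```python
from h import *
for i in range(3):
    s=snapshot('scene'); o=get_obs(); print(o['tool_pos'],o['joint_pos'],o['force'])
pts('scene',['lid_handle','lid_hinge'],n=1)
```

```text
[0.5598 0.1838 0.054 ] [ 33.3966  16.1264 -54.0348  60.1211 -10.9564  -2.6531] [ 0.1059  2.8334 -3.6517]
[0.5598 0.1838 0.054 ] [ 33.4039  16.1279 -54.0316  60.1217 -10.9623  -2.6571] [ 0.5973  1.7691 -3.6951]
[0.5598 0.1838 0.054 ] [ 33.3997  16.1266 -54.0334  60.1239 -10.9642  -2.6581] [-0.0768  3.0208 -3.8227]
scene lid_handle [([0.6585, 0.1874, 0.1845], 0.85)]
scene lid_hinge [([0.6942, 0.1803, 0.0737], 0.87)]
```

Emit:
play_rows([
  [0,-0.1,0,0,0,0],
  [-0.03,0,0.1,0,0,0],
  [0,0,0,0,0,0],
  [-0.03,0,0.1,0,0,0],
  [0,0,0,0,0,0],
  [0,0,0,0,0,0],
])

```text
clock: 36.32
tool_pos: [0.5601, 0.1851, 0.0522]
orientation: [-179.9, -17.2, -0.8]
force: [-1.0, 4.4, 0.9]
opening: 0.044
gripper_force: 30.0
```

Emit:
play_rows([
  [0,-0.1,0,0,0,0],
  [-0.02,0,0.06,0,0,0],
  [0,0,0,0,0,0],
  [0,0,0,0,0,0],
  [0,0,0,0,0,0],
])

```text
clock: 36.73
tool_pos: [0.5602, 0.1855, 0.0518]
orientation: [-180.0, -17.2, -0.8]
force: [-0.6, 1.2, 5.0]
opening: 0.0437
gripper_force: 30.0
```

Emit:
play_rows([
  [0,0,0,0,0,0],
  [0,0,0,0,0,0],
  [0,0,0,0,0,0],
  [0,0,0,0,0,0],
], grip=4.8)

```text
clock: 37.07
tool_pos: [0.5594, 0.1848, 0.0507]
orientation: [180.0, -17.1, -0.8]
force: [0.4, -0.5, 0.1]
opening: 0.048
gripper_force: 0.0
```

Emit:
play_rows([
  [0,0,0,0,0,0],
  [0,0,0,0,0,0],
  [0,0,0,0,0,0],
  [0,0,0,0,0,0],
], grip=6.2)

```text
clock: 37.4
tool_pos: [0.5596, 0.1853, 0.051]
orientation: [-180.0, -17.1, -0.8]
force: [-0.9, -0.3, -0.2]
opening: 0.0615
gripper_force: 0.0
```

Run:
```python
from h import *; from plan import *
o=get_obs(); A=(o['tool_pos'],R.from_euler('xyz',o['orientation'],degrees=True)); print(o['tool_pos'],o['force'],o['opening'])
B=(A[0]+[0,0,.02],A[1]); C=(B[0]+[-.055,0,.075],A[1]); D=(C[0]+[-.05,0,.12],A[1])
print(delta(A,B),delta(B,C),delta(C,D)); q=o['joint_pos']
for a,b,n in ((A,B,6),(B,C,12),(C,D,10)): q=path(a,b,n,q)[-1]
```

```text
[0.5596 0.1853 0.051 ] [-0.8525 -0.3067 -0.2049] 0.06150953122694241
(array([ 0.59, -0.  , -1.91]), array([0., 0., 0.])) (array([-3.05,  0.08, -8.79]), array([0., 0., 0.])) (array([ -1.25,   0.07, -12.94]), array([0., 0., 0.]))
end [ 38.7  15.1 -50.2  44.1 -15.6   8.8] speed frac [0.2  0.03 0.08 0.45 0.09 0.31]
end [ 48.    4.8 -46.6  26.5 -29.8  19.1] speed frac [0.14 0.11 0.05 0.26 0.12 0.17]
end [ 55.5  -7.4 -38.3  18.4 -50.9  23.1] speed frac [0.1  0.17 0.09 0.14 0.21 0.09]
```

Emit:
play_rows([
  [0.1,0,-0.32,0,0,0],
  [0.1,0,-0.32,0,0,0],
  [0.1,0,-0.32,0,0,0],
  [0.1,0,-0.32,0,0,0],
  [0.1,0,-0.32,0,0,0],
  [0.1,0,-0.31,0,0,0],
  [-0.3,0,-0.88,0,0,0],
  [-0.3,0,-0.88,0,0,0],
  [-0.3,0,-0.88,0,0,0],
  [-0.3,0,-0.88,0,0,0],
  [-0.3,0,-0.88,0,0,0],
  [-0.3,0,-0.88,0,0,0],
  [-0.3,0,-0.88,0,0,0],
  [-0.3,0,-0.88,0,0,0],
  [-0.3,0,-0.88,0,0,0],
  [-0.3,0,-0.88,0,0,0],
])

```text
clock: 38.73
tool_pos: [0.5047, 0.1861, 0.147]
orientation: [-180.0, -17.1, -0.8]
force: [0.1, 0.8, 0.5]
opening: 0.0622
gripper_force: 0.0
```

Emit:
play_rows([
  [-0.12,0,-1.3,0,0,0],
  [-0.12,0,-1.3,0,0,0],
  [-0.12,0,-1.3,0,0,0],
  [-0.12,0,-1.3,0,0,0],
  [-0.12,0,-1.3,0,0,0],
  [-0.12,0,-1.3,0,0,0],
  [-0.12,0,-1.3,0,0,0],
  [-0.12,0,-1.3,0,0,0],
  [-0.12,0,-1.3,0,0,0],
  [-0.12,0,-1.3,0,0,0],
  [0,0,0,0,0,0],
])

```text
clock: 39.65
tool_pos: [0.4554, 0.1875, 0.2699]
orientation: [-179.8, -17.3, -0.8]
force: [-0.2, 0.7, -0.2]
opening: 0.0621
gripper_force: 0.0
```

Run:
```python
from h import *
for c in ('top','scene','wrist'):
    for i in range(2):
        snapshot(c); pts(c,['pin','lid_handle','lid_hinge','latch_knob']+(['case_seat','apple','mill'] if i else []),n=2)
o=get_obs(); print(o['tool_pos'],o['orientation'],o['force'],o['clock'])
```

```text
top pin [([0.1849, -0.2916, 0.0209], 0.91), ([0.5725, 0.1885, 0.0426], 0.84)]
top lid_handle [([0.6616, 0.1864, 0.1817], 0.72)]
top lid_hinge [([0.6982, 0.1814, 0.0757], 0.63)]
top latch_knob [([0.4279, 0.3281, 0.1207], 0.56)]
top pin [([0.5738, 0.1891, 0.0437], 0.89), ([0.4256, 0.3279, 0.1206], 0.74)]
top lid_handle [([0.6649, 0.1882, 0.181], 0.83)]
top lid_hinge [([0.7003, 0.1842, 0.0772], 0.71)]
top latch_knob [([0.4259, 0.3252, 0.1186], 0.45), ([0.5839, 0.1862, 0.0025], 0.36)]
top case_seat [([0.5745, 0.1844, 0.0372], 0.91)]
top apple [([0.4329, -0.0038, -0.0002], 0.94)]
top mill [([0.6533, 0.4106, 0.0009], 0.72), ([0.6802, 0.0044, -0.0031], 0.57)]
scene pin [([0.1824, -0.2852, 0.0216], 0.87), ([0.6589, 0.1832, 0.1823], 0.49)]
scene lid_handle [([0.6614, 0.1832, 0.183], 0.67)]
scene lid_hinge [([0.6944, 0.1789, 0.0747], 0.79)]
scene latch_knob [([0.425, 0.3258, 0.1135], 0.88)]
scene pin [([0.183, -0.2898, 0.0193], 0.67)]
scene lid_handle [([0.6581, 0.183, 0.1844], 0.73)]
scene lid_hinge [([0.6945, 0.1791, 0.0751], 0.88), ([0.6755, 0.0054, -0.0015], 0.46)]
scene latch_knob [([0.4255, 0.3312, 0.1135], 0.75), ([0.5782, 0.1845, -0.0028], 0.5)]
scene case_seat [([0.5814, 0.1879, 0.0419], 0.82), ([0.6531, 0.4104, -0.0003], 0.45)]
scene apple [([0.4336, -0.0019, -0.0037], 0.77)]
scene mill [([0.6727, 0.0056, 0.0008], 0.75)]
wrist pin [([0.5663, 0.1862, 0.0395], 0.88)]
wrist lid_handle [([0.5385, 0.5091, 0.0029], 0.66)]
wrist lid_hinge [([0.6958, 0.184, 0.0782], 0.96)]
wrist latch_knob [([0.5678, 0.1872, 0.0411], 0.44)]
wrist pin [([0.5651, 0.1877, 0.0421], 0.81)]
wrist lid_handle []
wrist lid_hinge [([0.698, 0.1848, 0.0773], 0.84)]
wrist latch_knob [([0.5655, 0.1879, 0.0425], 0.34)]
wrist case_seat []
wrist apple []
wrist mill []
[0.4555 0.1868 0.2671] [-179.9849  -17.113    -0.8101] [-0.0329  1.1969 -0.0276] 41.6
```

```bash
python3 -c "
from plant import *
print(close_job())"
```

```text
the job is handed in; nothing more can be done
None
```

The job is handed in, at about 42 s of the 70 s allowed. By the last camera readings, the latch is open at about 97°, the lid stands at about 50° and the pin lies lengthwise in the case cradles. The arm is clear, and the apple and mill, the only bystanders I rechecked, have not moved.

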